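# Clamp the spindle journal with a U-bolt

## Robot

A 6-joint arm with a two-finger parallel gripper is mounted at the origin on a cart in front of the work surface, level with it; the furniture and walls round the work are solid. World frame = base frame: x ahead of the robot, y to its left, z up, the work surface at z = 0. Lengths are in m, angles in rad, forces in N, time in s.
With the tool pointing down it reaches from about 0.275 to 0.725 m from the base axis. Payload 5.6 kg.
Tool frame: the origin (TCP) lies at the very end of the fingers, on their centre line; the grasp point (between the pads) lies 19 mm behind it; z points along the fingers, y is the direction in which the jaws open and shut (so a half turn about z gives the same grasp; the last joint's range is limited). The gripper opens to 85 mm and grips with 20 to 120 N. Pads are 22 mm wide; open, the fingers measure 114 mm over their backs; the gripper's body (76 mm by 85 mm) begins 54 mm behind the grasp point. The pads swing forward as they close: fully open they stand 13 mm farther back than shut.
Start: joints at [1.586, 0.255, 0.108, 0, -1.424, -0.285], TCP at [0.147, 0.53, 0.231] pointing down, gripper open.
Joint ranges: [-2.95, 2.95], [-1.21, 1.97], [-1.09, 1.5], [-2.87, 1.71], [-2.94, -0.07], [-3.05, 3.05]. Speed limits (rad/s): [2.57, 2.57, 3.14, 3.14, 3.14, 3.14].

## Interface

Orientations are given as a 3x3 rotation matrix whose columns are the frame's x, y, z axes.
In Python, from rig import monitor, camera, job gives the robot as it stands.
- The arm moves only by the shell command python3 -m jog 'ROWS' [FORCE]. ROWS is text: rows parted by semicolons, each of 7 numbers parted by spaces: the shift along the world's x, y, z in mm, then the turn, a rotation vector about the world's x, y, z in rad, then the opening, from 0 (shut) to 1 (fully open). A call has 1 to 10 rows; each row shifts and turns the pose as measured when the row begins; what a row does not reach is not made up. A row lasts 1/10 s, in which the tool goes at most 50 mm and 8.59 degrees, less where a joint would pass 70% of its speed; a pose out of reach is approached as far as the arm can. A call with a gripper value outside its range is refused whole. The fingers move at their own pace and stop on an object; FORCE is the grip in N (left out, the last holds). Time passes only in rows, so rows that do not move let the fingers close. It gives the time, the measured TCP pose, the force and the opening at its end, in the units of the state.
- monitor.observe(): the state, without advancing time (a new reading comes with each control period).
- camera(name): name is "scene" or "side" or "wrist"; returns a dict with "pixels" (480x640x3 uint8, blue, green, red), "depth" (480x640 float32, m along the optical axis (not along the pixel's ray), 0 where there is no reading), "camera_matrix" (3x3 intrinsics, pixels), "k1" (the pictures are not rectified: a ray, as slopes to the right and down, at radius r is drawn at 1 + k1 r^2 times it, then the intrinsics apply), "position" and "rotation" of the camera in the world; the wrist camera has in their place "hand_eye" (4x4, takes a point from camera to tool coordinates, whose origin is the TCP and whose axes are the flange's). Camera axes: x right, y down, z forward; pixel columns grow to the right and rows downward; lengths in m; the calibration is good to about 2 mm. A picture is of the moment at which its call begins: read the wrist's pose just before it.
- job.close_job(): hands the job in, once; it reports no verdict.
The state is a dict: "time": time; "joint_pos": joint angles; "dq": joint speeds; "joint_efforts": joint torques, N m; "ee_pos": TCP position; "tcp_rot": TCP orientation; "force": force on the tool from outside, world axes, zero at the start; "ft_torque": the same for the moment, N m; "finger_gap": finger opening in m.
Only numpy, scipy, OpenCV 4.12 (cv2) and the standard library are available. Lean on these libraries where they do the work, as an engineer would, in place of code of your own. Each camera call takes 0.05 s, during which the arm holds its last target.

## Task

Take the U-bolt out of its blue storage block, pass both its legs round the thin black end of the steel spindle and through the two holes of the brass plate below at once, and push it down against the stiff red strap until its crown sits on the spindle, then let go. Work by feel: the plate's place along the spindle is not known, and the U-bolt must never be forced against the spindle stand with more than about 30 N. Leave the other parts alone.

Things in the scene. Friction and masses are not known exactly. Their poses are not given: they have to be found in the camera images.
- u_bolt_grip (a point): Middle of the orange lug on the U-bolt: 26 (x) by 12 (y) mm, from 32 mm below this point to 24 above; pinch it from above across its 12 mm (y). x runs through both legs, z up. Leg tips 120 mm, underside of the crown 38 mm below this point. Half a turn about z makes no difference.
- u_bolt_legs (a point): Midway between the flat, slightly chamfered tips of the U-bolt's two legs; legs 8 mm thick, centres 23 mm either side of it along x. The U-bolt weighs about 0.22 kg and first stands loosely (leaning up to 0.05 rad) in the storage block, legs 50 mm deep.
- storage_block: Fixed blue plastic block 90 (x) by 50 (y) by 60 mm (z); two 50 mm deep sockets 10 mm wide, 23 mm either side of its centre along x; origin at the centre of its underside on the trolley.
- spindle_stand: Fixed stand with a level steel spindle. Origin on the trolley under the middle of the spindle's thin black end; y along the spindle towards its free thin end, x across, z up. Spindle axis 85 mm up; thin end 30 mm in diameter from y = -30 to +30 mm; body 44 mm in diameter from y = -30 to -126 mm. Base slab 120 mm wide, y = -133 to +62 mm, 10 mm high.
- clamp_mid (a point): Middle of the range of the brass plate's holes, at the height of its top (58 mm up); axes as the stand's. The plate (80 mm in y, 8 thick) has two holes, 12 (x) by 10.6 (y) mm, 23 mm either side along x. It stands, unmeasured, anywhere from -16 to +16 mm along y and sits tight (moves only above 20 N): drag the leg tips lightly on it to find the holes. Rails 63 mm up, 35 mm either side.
- seat (a point): Top of the spindle's thin end (100 mm up), where the crown sits when home; the lug's middle is then 38 mm above it. Axes as the stand's. Under the plate a red strap (top 43 mm up at first) spans both holes; the leg tips push it down: it yields at about 8 N, stays where it is left, and has 27 mm of travel (25 are needed).
- nut: Loose steel hex nut, 24 x 27 x 13 mm, a bystander; origin at its underside.
- bearing: Loose ball bearing, 47 mm across, 14 mm high, a bystander; origin at its underside.
- yellow_wheel: Loose yellow wheel lying flat, 56 mm across, 22 mm high, a bystander; origin at its underside.
Not all that is in view belongs to the job. What is shaped like the part that bears u_bolt_grip but pink is not meant.

How it is judged:
By the outcome, as a careful person would: the job done as asked, in the order asked, and still so for the second after the job is handed in, with the robot touching nothing.
It also fails if it takes over 67 s, if anything falls off the work surface, if the arm or the gripper's body presses on something with over 40 N, if the wrist force passes 120 N, or if a joint passes its speed limit or range.

## Working session

There is one attempt and no reset: what is moved stays moved. The work goes in short steps, Python scripts to look and compute and a shell command to move; the robot and the scene stay as the last step left them, time stands still between calls to the robot, and variables do not carry over. Pictures are saved under pics/ and viewed, and the job is handed in when it is done.

```bash
ls; mkdir -p pics
python3 - <<'E'
from rig import monitor,camera
import cv2,numpy as np
s=monitor.observe()
for k,v in s.items(): print(k,np.round(v,3).tolist())
for n in("scene","side","wrist"):
    c=camera(n); cv2.imwrite(f"pics/{n}0.png",c["pixels"]); np.save(f"pics/{n}0.npy",c,allow_pickle=True)
    print(n,{k:np.round(v,4).tolist() for k,v in c.items() if k not in("pixels","depth")})
E
```

```text
pics
time 0.0
joint_pos [1.586, 0.256, 0.107, -0.001, -1.424, -0.285]
dq [0.0, 0.001, -0.0, -0.0, -0.0, -0.001]
joint_efforts [-0.001, -38.662, 23.794, 5.365, -0.006, -0.0]
ee_pos [0.146, 0.53, 0.23]
tcp_rot [[0.964, -0.267, -0.0], [-0.267, -0.964, -0.002], [0.0, 0.002, -1.0]]
force [0.224, -1.021, 0.193]
ft_torque [-0.02, -0.049, 0.038]
finger_gap 0.085
scene {'camera_matrix': [[571.6167, 0.0, 325.4339], [0.0, 571.6167, 230.6514], [0.0, 0.0, 1.0]], 'k1': 0.0049, 'position': [-0.2158, -0.5408, 0.7499], 'rotation': [[0.5865, -0.4852, 0.6485], [-0.8096, -0.3288, 0.4863], [-0.0227, -0.8102, -0.5857]]}
side {'camera_matrix': [[464.7878, 0.0, 317.5994], [0.0, 464.7878, 245.2274], [0.0, 0.0, 1.0]], 'k1': 0.0153, 'position': [0.5032, 0.7803, 0.5402], 'rotation': [[-0.9999, 0.0039, -0.0158], [0.0157, 0.4778, -0.8783], [0.0041, -0.8784, -0.4778]]}
wrist {'camera_matrix': [[350.1434, 0.0, 325.0962], [0.0, 350.1434, 238.9713], [0.0, 0.0, 1.0]], 'k1': 0.0062, 'hand_eye': [[0.001, -0.9656, -0.2602, 0.0665], [1.0, 0.0007, 0.0015, -0.0002], [-0.0012, -0.2602, 0.9656, -0.1425], [0.0, 0.0, 0.0, 1.0]]}
```

View pics/scene0.png

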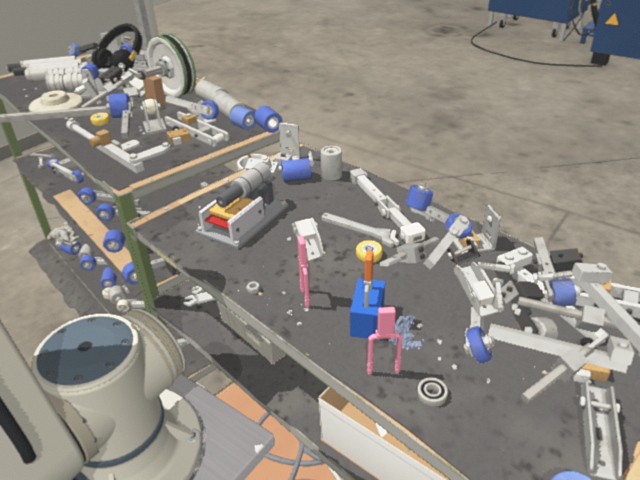

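View pics/side0.png

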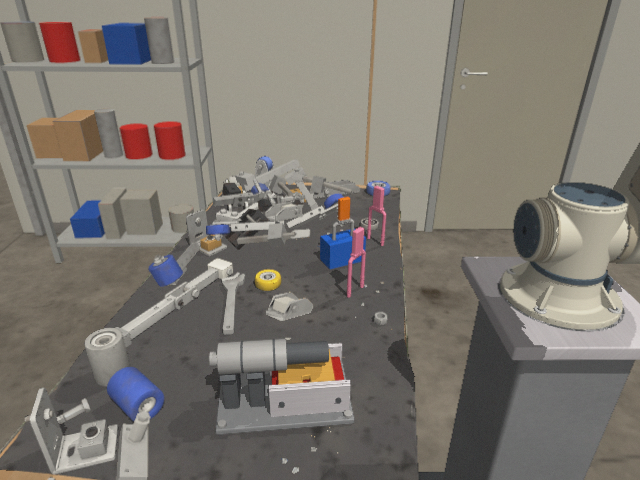

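View pics/wrist0.png

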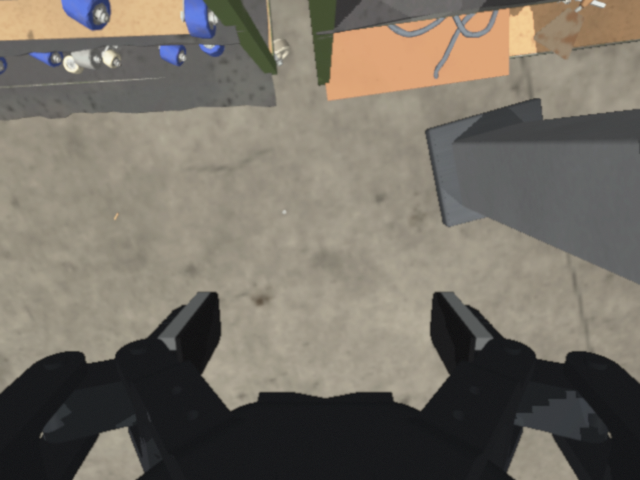

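The scene view shows the orange lug at about (368,265), the blue block at (367,308), the stand at (240,205) with its thin black end toward the robot, and pink decoys at (305,270) and (385,340). The side view shows the lug at (344,208), the block at (342,249), and the spindle from (215,358) to (328,352).

```bash
cat > h.py <<'E'
import numpy as np,cv2
def cloud(c,mask=None,pose=None):
    d=c["depth"];K=c["camera_matrix"]
    v,u=np.nonzero((d>0)&(mask if mask is not None else True))
    p=np.stack([(u-K[0,2])/K[0,0],(v-K[1,2])/K[1,1]],1)
    q=p.copy()
    for _ in range(5): q=p/(1+c["k1"]*(q**2).sum(1))[:,None]
    z=d[v,u]; P=np.c_[q*z[:,None],z]
    if pose is None: R,t=c["rotation"],c["position"]
    else:
        H=np.array(c["hand_eye"]);P=P@H[:3,:3].T+H[:3,3];R,t=pose
    return P@np.array(R).T+np.array(t),np.c_[u,v]
def load(n): return np.load(f"pics/{n}.npy",allow_pickle=True).item()
def hsv(c): return cv2.cvtColor(c["pixels"],cv2.COLOR_BGR2HSV)
def rect(P):
    r=cv2.minAreaRect((P[:,:2]*1000).astype(np.float32)); return np.round(r[0],1),np.round(r[1],1),round(r[2],1)
E
cat > m.py <<'E'
from h import *
boxes={"scene0":dict(lug=(350,235,385,290),block=(340,270,400,350),stand=(190,140,295,250)),"side0":dict(lug=(330,190,360,225),block=(310,225,375,275),stand=(200,330,360,440))}
for n in boxes:
    c=load(n);H=hsv(c)
    for k,(a,b,e,f) in boxes[n].items():
        M=np.zeros(H.shape[:2],bool);M[b:f,a:e]=1
        h,s,v=H[...,0],H[...,1],H[...,2]
        if k=="lug":M&=(h>6)&(h<16)&(s>190)
        if k=="block":M&=(h>105)&(h<125)&(s>150)
        P,uv=cloud(c,M)
        print(n,k,len(P),"z",np.round(np.percentile(P[:,2],[1,10,50,90,99]),4))
        if k=="block":
            T=P[(P[:,2]>.053)&(P[:,2]<.067)];print(" top",len(T),rect(T))
        if k=="lug":
            print(" min/med/max",np.round(np.percentile(P,[3,50,97],axis=0)*1000,1).tolist(),rect(P))
        if k=="stand":
            for nm,mm in dict(black=(v<70)&(s<90),brass=(h>12)&(h<30)&(s>130),red=((h<6)|(h>174))&(s>150)).items():
                Q,uvq=cloud(c,M&mm);
                print(" ",nm,len(Q),np.round(np.percentile(Q,[3,50,97],axis=0)*1000,1).tolist(),uvq.mean(0).round())
            lo=(P[:,2]>.005)&(P[:,2]<.014)
            print("  slab",lo.sum(),rect(P[lo]))
            top=(P[:,2]>.06)&(P[:,2]<.115);print("  upper",rect(P[top]))
E
python3 m.py
python3 - <<'E'
import sys;sys.path.insert(0,'.')
import cv2
a=cv2.imread('pics/scene0.png')[130:260,180:300];b=cv2.imread('pics/side0.png')[320:440,200:370]
cv2.imwrite('pics/c1.png',cv2.resize(a,None,fx=5,fy=5)[:600]);cv2.imwrite('pics/c2.png',cv2.resize(b,None,fx=4.5,fy=4.5))
E
```

```text
Traceback (most recent call last):
  File "m.py", line 11, in <module>
    print(n,k,len(P),"z",np.round(np.percentile(P[:,2],[1,10,50,90,99]),4))
                                  ~~~~~~~~~~~~~^^^^^^^^^^^^^^^^^^^^^^^^
IndexError: index -1 is out of bounds for axis 0 with size 0
```

View pics/c1.png

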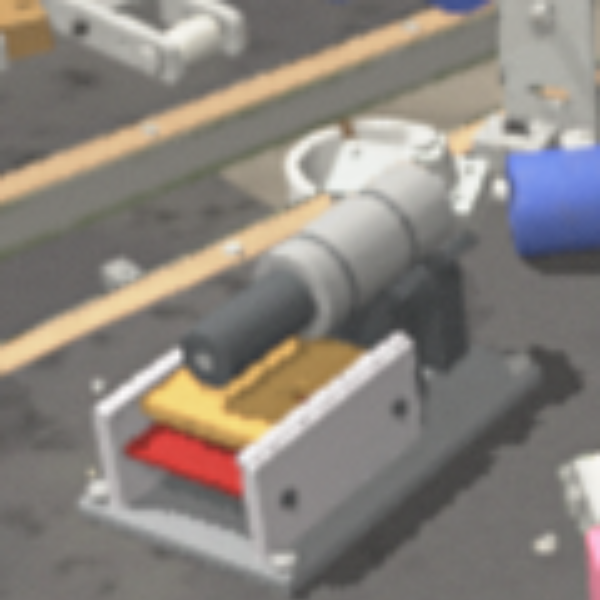

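View pics/c2.png

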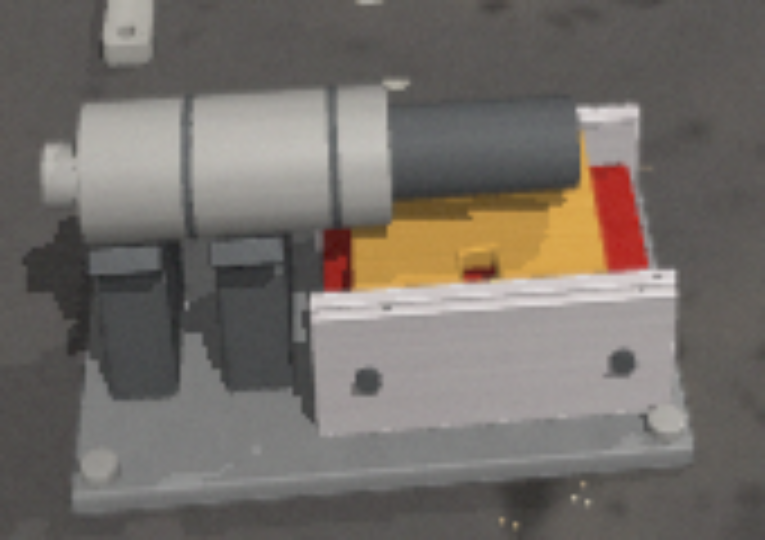

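The side crop shows one plate hole at about (478,265), which is roughly (306,379) in the full image, along with the spindle end and the brass plate. Next I'll check the depth data and the masks.

Run:
```python
from h import *
for n,pts in dict(scene0=[(368,265),(367,308),(240,185),(227,197)],side0=[(344,208),(342,249),(320,352),(306,379),(300,371)]).items():
    c=load(n);d=c["depth"];H=hsv(c)
    print(n,d.dtype,d.shape,(d>0).mean())
    for u,v in pts: print(u,v,H[v,u],d[v,u])
```

```text
scene0 float32 (480, 640) 0.8407682291666667
368 265 [ 11 177 190] 0.96000427
367 308 [110 166 231] 0.9928228
240 185 [ 30   6 138] 1.2595412
227 197 [108  14  93] 1.2244534
side0 float32 (480, 640) 0.9957942708333334
344 208 [ 13 214 188] 1.0006971
342 249 [110 189 155] 1.0285554
320 352 [108  12 105] 0.6574566
306 379 [ 13 174 123] 0.6727319
300 371 [ 19 161 192] 0.6769289
```

```bash
sed -i 's/(h>6)&(h<16)&(s>190)/(h>6)\&(h<17)\&(s>140)/; s/(v<70)&(s<90)/(v<115)\&(s<90)/; s/(h>105)&(h<125)&(s>150)/(h>105)\&(h<125)\&(s>120)/' m.py; python3 m.py
cat > m2.py <<'E'
from h import *
# world-z map: points of stand from side view
for n,bx in dict(side0=(200,320,370,445),scene0=(185,130,300,260)).items():
    c=load(n);M=np.zeros((480,640),bool);M[bx[1]:bx[3],bx[0]:bx[2]]=1
    P,uv=cloud(c,M);h=hsv(c)[uv[:,1],uv[:,0]]
    # slab points: z 5-14mm
    for lo,hi in((-.003,.003),(.007,.0125),(.055,.061),(.0615,.066),(.04,.046)):
        s=(P[:,2]>lo)&(P[:,2]<hi);print(n,lo,s.sum(),rect(P[s]) if s.sum()>5 else "")
    # dark spindle top line & body top : points above .09
    s=P[:,2]>.094;print(" spindle hi",s.sum(),rect(P[s]),np.percentile(P[:,2],[98,99.8]))
E
python3 m2.py
```

```text
scene0 lug 209 z [0.1053 0.1138 0.139  0.1542 0.1554]
 min/med/max [[416.5, -155.8, 109.1], [420.4, -150.8, 139.0], [437.4, -142.5, 155.2]] (array([ 428.2, -147.6]), array([26.1, 11.4]), 23.8)
scene0 block 1409 z [0.002  0.017  0.0586 0.0613 0.0626]
 top 859 (array([ 430.7, -146.1]), array([94. , 50.2]), 24.6)
scene0 stand 11517 z [-0.9022 -0.0281  0.0019  0.0661  0.1057]
  black 3503 [[457.7, 149.5, -324.1], [601.7, 250.2, 1.0], [1039.5, 931.2, 92.9]] [244. 198.]
  brass 331 [[471.2, 237.4, 49.9], [501.3, 254.9, 57.7], [544.8, 291.7, 60.4]] [231. 208.]
  red 158 [[454.6, 232.7, 38.6], [463.1, 263.2, 42.7], [475.4, 288.6, 45.5]] [217. 221.]
  slab 1113 (array([666.2, 356.1]), array([531.1, 249.6]), 43.9)
  upper (array([590.4, 275. ]), array([286.5, 101.3]), 10.1)
side0 lug 254 z [0.1046 0.1098 0.1303 0.1506 0.1531]
 min/med/max [[418.5, -145.4, 105.4], [430.5, -138.7, 130.3], [442.6, -133.1, 152.7]] (array([ 409.9, -327. ]), array([393.7,  24.9]), 83.6)
side0 block 1045 z [-0.0005  0.0064  0.0406  0.0591  0.0604]
 top 353 (array([ 430.7, -143.2]), array([91.1, 53.7]), 24.1)
side0 st
[... 632 characters left out ...]
rray([178.9,  91.8]), 5.5)
side0 0.0615 202 (array([540.3, 270.9]), array([177.4,  85.5]), 6.0)
side0 0.04 700 (array([541.4, 271. ]), array([178.7,  86.7]), 4.5)
 spindle hi 1767 (array([561.3, 272.3]), array([166. ,  37.4]), 4.9) [0.10418306 0.10621446]
scene0 -0.003 6311 (array([647.8, 392.8]), array([635.3, 330.4]), 38.1)
scene0 0.007 991 (array([693.5, 385.8]), array([595.7, 293.2]), 50.1)
scene0 0.055 702 (array([628.3, 304. ]), array([424.5, 217.7]), 38.5)
scene0 0.0615 203 (array([648.5, 291.5]), array([409.7, 103.9]), 12.7)
scene0 0.04 469 (array([626.2, 301.6]), array([429.2, 217.8]), 38.1)
 spindle hi 652 (array([477. , 165.5]), array([381.8, 128.8]), 50.3) [0.1022729  0.12114826]
```

```bash
python3 -m jog '17 -40 4 0 0 -0.144 1;17 -40 4 0 0 -0.144 1;17 -40 4 0 0 -0.144 1;17 -40 4 0 0 -0.144 1;17 -40 4 0 0 -0.144 1;17 -40 4 0 0 -0.144 1;17 -40 4 0 0 -0.144 1;17 -40 4 0 0 -0.144 1' 40
python3 - <<'E'
from rig import monitor
import numpy as np
s=monitor.observe();print(np.round(s["joint_pos"],3),s["time"],np.degrees(np.arctan2(s["tcp_rot"][1][1],s["tcp_rot"][0][1])))
E
```

```text
time: 0.95
ee_pos: [0.2824, 0.1993, 0.2582]
tcp_rot: [[0.112, -0.994, -0.009], [-0.994, -0.112, -0.004], [0.003, 0.009, -1.0]]
force: [1.7, 0.0, 0.9]
finger_gap: 0.0851
[ 1.071 -0.165 -0.267 -0.006 -1.477 -0.959] 0.95 -173.58591944055402
```

```bash
cat > m3.py <<'E'
from h import *
# spindle: ridge & sides from both views, in a frame near the stand
Ps=[]
for n,bx in dict(side0=(200,330,345,410),scene0=(210,160,275,210)).items():
    c=load(n);M=np.zeros((480,640),bool);M[bx[1]:bx[3],bx[0]:bx[2]]=1
    P,uv=cloud(c,M);h=hsv(c)[uv[:,1],uv[:,0]]
    P=P[(P[:,2]>.085)&(P[:,2]<.112)&(P[:,0]>.44)&(P[:,0]<.65)&(P[:,1]>.22)&(P[:,1]<.32)]
    P*=1000
    from scipy.optimize import least_squares
    xmin=np.percentile(P[:,0],0.5)
    thin=P[(P[:,0]>xmin+4)&(P[:,0]<xmin+54)]; body=P[(P[:,0]>xmin+68)&(P[:,0]<xmin+150)]
    def f(p):
        y0,th,z0=p;o=[]
        for Q,r in((thin,15),(body,22)):
            d=-(Q[:,0]-500)*np.sin(th)+(Q[:,1]-y0)*np.cos(th); o.append(np.hypot(d,Q[:,2]-z0)-r)
        return np.concatenate(o)
    r=least_squares(f,[265,.08,85],loss="soft_l1");y0,th,z0=r.x
    D=P[:,:2]-[500,y0];a=D@[np.cos(th),np.sin(th)];
    rad=np.hypot(D@[-np.sin(th),np.cos(th)],P[:,2]-z0)
    ta=a[rad<17];ba=a[(rad>20)&(rad<24)]
    print(n,"y@x500",y0,"yaw deg",np.degrees(th),"z",z0,"rms",np.sqrt(np.mean(r.fun**2)),len(thin),len(body))
    print("  thin end along",np.percentile(ta,[0.3,1,2]),"body start",np.percentile(ba,[0.3,1,2,5]))
E
python3 m3.py
```

```text
side0 y@x500 263.850092453572 yaw deg 4.757025345841689 z 83.4221464153062 rms 0.9958100461934354 605 1535
  thin end along [-20.78709086 -20.38811773 -19.61441848] body start [39.27121244 39.79073326 40.82420367 43.68033858]
scene0 y@x500 262.2694091382504 yaw deg 4.871255290851241 z 84.90111865694557 rms 1.6624773740088068 212 442
  thin end along [-22.52253211 -22.2862983  -21.85657027] body start [36.27381161 37.84072166 38.47457291 40.89704349]
```

```bash
python3 -m jog '16 -38 2 0 0 -0.14 1;16 -38 2 0 0 -0.14 1;16 -38 2 0 0 -0.14 1;16 -38 2 0 0 -0.14 1;16 -38 2 0 0 -0.14 1;16 -38 2 0 0 -0.14 1;16 -38 2 0 0 -0.14 1;12 -38 2 0 0 -0.14 1;12 -38 0 0 0 -0.14 1;0 0 0 0 0 0 1'
python3 - <<'E'
from rig import monitor,camera
import numpy as np,cv2
s=monitor.observe();print(np.round(s["joint_pos"],3),s["time"],np.degrees(np.arctan2(s["tcp_rot"][1][1],s["tcp_rot"][0][1])))
for n in ("wrist","scene","side"):
    s=monitor.observe();c=camera(n);c["pose"]=(s["tcp_rot"],s["ee_pos"])
    cv2.imwrite(f"pics/{n}1.png",c["pixels"]);np.save(f"pics/{n}1.npy",c,allow_pickle=True)
E
```

```text
time: 1.95
ee_pos: [0.4193, -0.1626, 0.2742]
tcp_rot: [[-0.935, -0.354, -0.004], [-0.354, 0.935, 0.008], [0.001, 0.008, -1.0]]
force: [-0.1, 0.4, -0.2]
finger_gap: 0.0855
[-0.026  0.049 -0.028 -0.007 -1.498 -1.183] 1.95 110.71357831678087
```

View pics/wrist1.png

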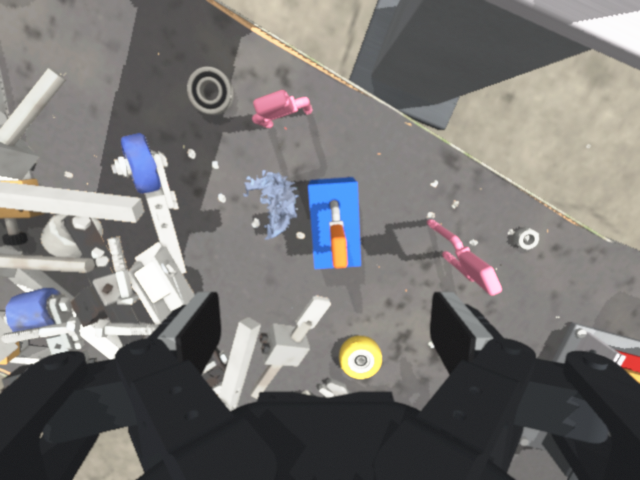

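View pics/scene1.png

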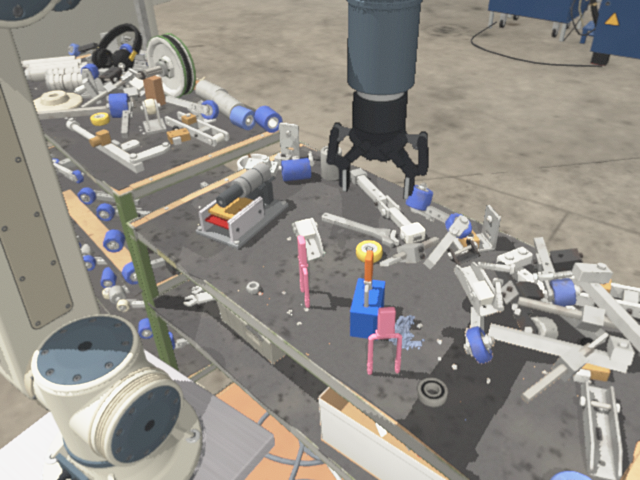

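The wrist view shows the lug at about (339,246) over the blue block, which spans roughly (308,180) to (361,268). The pink decoys at (270,105) and (470,270) are clear of it. I'll measure from here.

```bash
cat > m4.py <<'E'
from h import *
c=load("wrist1");H=hsv(c);h,s,v=[H[...,i] for i in range(3)]
M=np.zeros(h.shape,bool);M[170:290,300:370]=1
P,uv=cloud(c,M&(h>6)&(h<17)&(s>140),c["pose"])
P*=1000;print("lug",len(P),np.percentile(P[:,2],[2,50,98]))
T=P[P[:,2]>P[:,2].max()-6];print(" top",len(T),T.mean(0).round(1),rect(T/1000))
B,_=cloud(c,M&(h>105)&(h<125)&(s>120),c["pose"]);B=B[(B[:,2]>.054)&(B[:,2]<.066)];print("block",len(B),rect(B))
# all three views merged: slices of lug
import sys
S,_=cloud(load("scene0"),None)
for n in("scene0","side0"):
    cc=load(n);HH=hsv(cc);bx=dict(scene0=(350,235,385,290),side0=(330,190,360,225))[n]
    mm=np.zeros(h.shape,bool);mm[bx[1]:bx[3],bx[0]:bx[2]]=1
    mm&=(HH[...,0]>6)&(HH[...,0]<17)&(HH[...,1]>140)
    Q,_=cloud(cc,mm);Q*=1000;Q=Q[(Q[:,1]>-170)&(Q[:,1]<-120)]
    t=np.radians(24.3);X=Q[:,:2]@np.array([[np.cos(t),-np.sin(t)],[np.sin(t),np.cos(t)]])
    for lo in(105,115,125,135,145):
        k=(Q[:,2]>lo)&(Q[:,2]<lo+10)
        if k.sum()>8:print(n,lo,k.sum(),"X",np.percentile(X[k,0],[3,97]).round(1),"Y",np.percentile(X[k,1],[3,50,97]).round(1))
t=np.radians(24.3);print("block ctr in rot frame from scene",np.array([430.7,-146.1])@np.array([[np.cos(t),-np.sin(t)],[np.sin(t),np.cos(t)]]),"side",np.array([430.7,-143.2])@np.array([[np.cos(t),-np.sin(t)],[np.sin(t),np.cos(t)]]))
E
python3 m4.py
```

```text
lug 249 [112.21986747 149.5929584  154.17281721]
 top 125 [ 429.2 -148.9  152.5] (array([ 430.9, -146.3]), array([26.6, 10.3]), 22.2)
block 3113 (array([ 430.8, -145.5]), array([90.5, 50.1]), 24.5)
scene0 105 22 X [318.8 324.3] Y [-316.  -311.4 -306. ]
scene0 115 32 X [317.3 324.9] Y [-316.  -311.4 -306. ]
scene0 125 36 X [317.4 331.6] Y [-316.2 -311.9 -305.7]
scene0 135 34 X [317.5 330.4] Y [-316.1 -311.1 -305.8]
scene0 145 76 X [317.9 341.6] Y [-316.2 -310.9 -305.4]
side0 105 45 X [322.  345.9] Y [-308.4 -303.6 -300.9]
side0 115 49 X [322.1 346.4] Y [-309.2 -303.4 -300.6]
side0 125 49 X [322.4 346.6] Y [-310.  -303.1 -300.9]
side0 135 48 X [323.5 346.4] Y [-308.4 -303.4 -300.9]
side0 145 56 X [322.8 346. ] Y [-312.  -304.4 -301. ]
block ctr in rot frame from scene [ 332.41914345 -310.39525297] side [ 333.61253509 -307.75218347]
```

```bash
python3 -m jog '6 8 -20 -0.008 -0.004 0.06 0.7;5 8 -30 0 0 0 0.7;0 0 -35 0 0 0 0.7;0 0 0 0 0 0 0.7'
python3 - <<'E'
from rig import monitor,camera
import numpy as np,cv2
s=monitor.observe();print(np.round(s["ee_pos"],4),np.degrees(np.arctan2(s["tcp_rot"][1][1],s["tcp_rot"][0][1])),np.round(np.array(s["tcp_rot"])[:,2],4),s["finger_gap"])
c=camera("wrist");c["pose"]=(s["tcp_rot"],s["ee_pos"]);cv2.imwrite("pics/wrist2.png",c["pixels"])
np.save("pics/wrist2.npy",c,allow_pickle=True)
E
```

```text
time: 2.5
ee_pos: [0.4297, -0.1379, 0.1897]
tcp_rot: [[-0.903, -0.43, 0.007], [-0.43, 0.903, 0.001], [-0.007, -0.002, -1.0]]
force: [-1.1, -0.4, 0.9]
finger_gap: 0.0598
[ 0.4297 -0.1379  0.1897] 115.45061377555378 [ 0.0074  0.001  -1.    ] 0.0598447418719181
```

View pics/wrist2.png

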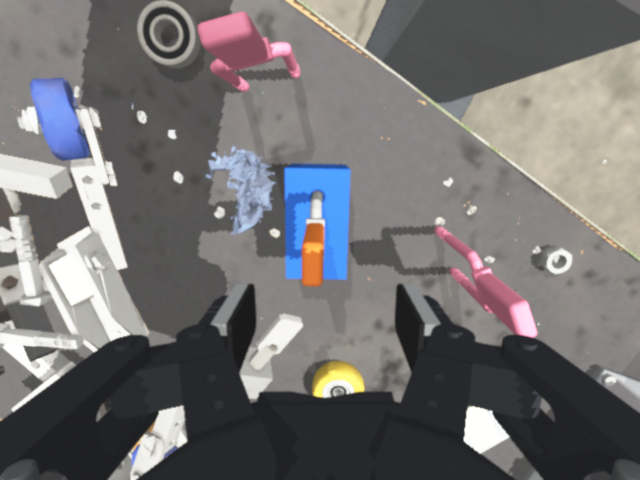

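The lug is now at about (313,255), left of the jaws' mid column at 325, so I still have to shift. Remeasuring.

Run:
```python
from h import *
c=load("wrist2");H=hsv(c);h,s,v=[H[...,i] for i in range(3)]
M=np.zeros(h.shape,bool);M[150:295,280:360]=1
P,uv=cloud(c,M&(h>6)&(h<17)&(s>140),c["pose"])
print(np.percentile(P[:,2],[2,50,98]))
T=P[P[:,2]>P[:,2].max()-.006];print(rect(T))
B,_=cloud(c,M&(h>105)&(h<125)&(s>120),c["pose"]);B=B[(B[:,2]>.054)&(B[:,2]<.066)];print("block",len(B),rect(B))
```

```text
[0.11364898 0.15305702 0.1547047 ]
(array([ 430.7, -145.9]), array([25.5, 10.5]), 23.4)
block 5267 (array([ 431. , -145.7]), array([90.3, 50.2]), 24.5)
```

```bash
python3 -m jog '1 -8 0 0 0.007 -0.022 0.6;0 0 0 0 0 0 0.6;0 0 -25 0 0 0 0.6;0 0 -25 0 0 0 0.6;0 0 -20 0 0 0 0.6;0 0 0 0 0 0 0.6;0 0 0 0 0 0 0.6'
```

```text
time: 3.25
ee_pos: [0.4408, -0.1484, 0.1343]
tcp_rot: [[-0.911, -0.411, 0.028], [-0.411, 0.912, -0.005], [-0.023, -0.016, -1.0]]
force: [1.1, -0.8, 0.8]
finger_gap: 0.0513
```

```bash
cat > st.py <<'E'
from rig import monitor
import numpy as np
s=monitor.observe();R=np.array(s["tcp_rot"])
print("t",round(s["time"],2),"p",np.round(np.array(s["ee_pos"])*1000,1),"jawyaw",round(np.degrees(np.arctan2(R[1,1],R[0,1])),2),"z",np.round(R[:,2],4),"rot fix rx ry",np.round([-R[1,2],R[0,2]],4),"F",np.round(s["force"],1),"T",np.round(s["ft_torque"],2),"gap",round(s["finger_gap"]*1000,1),"dq",np.abs(s["dq"]).max().round(3),"q6",np.round(s["joint_pos"],2))
E
python3 st.py; python3 -m jog '0 0 0 0 0 0 0.6'; python3 st.py
```

```text
t 3.25 p [ 440.8 -148.4  134.3] jawyaw 114.26 z [ 0.0279 -0.0051 -0.9996] rot fix rx ry [0.0051 0.0279] F [ 1.1 -0.8  0.8] T [-0.03  0.12  0.06] gap 51.3 dq 0.007 q6 [ 0.02  0.12 -0.31  0.01 -1.11 -1.17]
time: 3.35
ee_pos: [0.4417, -0.1486, 0.1359]
tcp_rot: [[-0.911, -0.411, 0.03], [-0.411, 0.912, -0.005], [-0.025, -0.017, -1.0]]
force: [-0.4, 0.5, 1.0]
finger_gap: 0.0509
t 3.35 p [ 441.7 -148.6  135.9] jawyaw 114.25 z [ 0.0302 -0.0054 -0.9995] rot fix rx ry [0.0054 0.0302] F [-0.4  0.5  1. ] T [0.08 0.16 0.  ] gap 50.9 dq 0.031 q6 [ 0.02  0.12 -0.31  0.01 -1.11 -1.17]
```

```bash
python3 -m jog '-11 3 -6 0.005 0.03 0 0.6;-1 0 -2 0 0.002 0 0.6;-1 0 -2 0 0.002 0 0.6'; python3 st.py
```

```text
time: 3.65
ee_pos: [0.4296, -0.1456, 0.1282]
tcp_rot: [[-0.912, -0.411, -0.001], [-0.411, 0.912, -0.001], [0.001, 0.0, -1.0]]
force: [-0.5, -0.0, 0.1]
finger_gap: 0.0511
t 3.65 p [ 429.6 -145.6  128.2] jawyaw 114.28 z [-1.1e-03 -5.0e-04 -1.0e+00] rot fix rx ry [ 0.0005 -0.0011] F [-0.5 -0.   0.1] T [ 0.01 -0.   -0.03] gap 51.1 dq 0.047 q6 [ 0.02  0.13 -0.32  0.   -1.12 -1.17]
```

```bash
python3 -m jog '0 0 -10 0 0.002 0 0.5;0 0 -8 0 0.002 0 0.4;-0.5 0 -2 0 0.002 0 0.4'; python3 st.py
```

```text
time: 3.95
ee_pos: [0.4289, -0.1455, 0.1066]
tcp_rot: [[-0.912, -0.411, -0.007], [-0.411, 0.912, -0.0], [0.007, 0.003, -1.0]]
force: [-0.3, 0.3, 0.6]
finger_gap: 0.0343
t 3.95 p [ 428.9 -145.5  106.6] jawyaw 114.28 z [-7.5e-03 -4.0e-04 -1.0e+00] rot fix rx ry [ 0.0004 -0.0075] F [-0.3  0.3  0.6] T [ 0.01 -0.01 -0.03] gap 34.3 dq 0.032 q6 [ 0.02  0.15 -0.36  0.   -1.07 -1.17]
```

```bash
python3 -m jog '2 0 4 0 -0.0075 0 0.4;0 0 0 0 0 0 0.3;0 0 0 0 0 0 0.3'; python3 st.py
```

```text
time: 4.25
ee_pos: [0.4307, -0.1456, 0.1101]
tcp_rot: [[-0.912, -0.411, -0.001], [-0.411, 0.912, -0.001], [0.001, -0.0, -1.0]]
force: [0.5, -0.1, -0.5]
finger_gap: 0.0254
t 4.25 p [ 430.7 -145.6  110.1] jawyaw 114.29 z [-1.1e-03 -6.0e-04 -1.0e+00] rot fix rx ry [ 0.0006 -0.0011] F [ 0.5 -0.1 -0.5] T [ 0.01  0.05 -0.01] gap 25.4 dq 0.011 q6 [ 0.02  0.15 -0.35  0.   -1.07 -1.17]
```

```bash
python3 -m jog '0 0 0 0 0 0 0.1;0 0 0 0 0 0 0;0 0 0 0 0 0 0;0 0 0 0 0 0 0;0 0 0 0 0 0 0' 80; python3 st.py
```

```text
time: 4.75
ee_pos: [0.431, -0.1456, 0.1106]
tcp_rot: [[-0.912, -0.411, 0.0], [-0.411, 0.912, -0.001], [0.0, -0.001, -1.0]]
force: [-0.1, -0.8, 0.1]
finger_gap: 0.0109
t 4.75 p [ 431.  -145.6  110.6] jawyaw 114.28 z [ 0.e+00 -6.e-04 -1.e+00] rot fix rx ry [0.0006 0.    ] F [-0.1 -0.8  0.1] T [-0.02  0.02 -0.02] gap 10.9 dq 0.001 q6 [ 0.02  0.15 -0.35  0.   -1.07 -1.17]
```

```bash
python3 -m jog '0 0 10 0 0 0 0;0 0 15 0 0 0 0;0 0 15 0 0 0 0;0 0 15 0 0 0 0;0 0 20 0 0 0 0;0 0 0 0 0 0 0'; python3 st.py
```

```text
time: 5.35
ee_pos: [0.4305, -0.1452, 0.1898]
tcp_rot: [[-0.912, -0.411, -0.001], [-0.411, 0.912, 0.0], [0.0, 0.0, -1.0]]
force: [-0.0, -0.7, -2.1]
finger_gap: 0.0109
t 5.35 p [ 430.5 -145.2  189.8] jawyaw 114.27 z [-6.e-04  2.e-04 -1.e+00] rot fix rx ry [-0.0002 -0.0006] F [-0.  -0.7 -2.1] T [-0.04 -0.13  0.04] gap 10.9 dq 0.059 q6 [ 0.02  0.08 -0.21 -0.   -1.28 -1.17]
```

```bash
python3 -m jog '0 0 40 0 0 0 0;0 0 40 0 0 0 0;0 20 0 0 0 0.10 0;9 45 0 0 0 0.14 0;9 45 0 0 0 0.14 0;9 45 0 0 0 0.14 0;9 45 0 0 0 0.14 0;9 45 0 0 0 0.14 0;9 45 0 0 0 0.14 0;9 40 0 0 0 0.14 0'; python3 st.py
```

```text
time: 6.35
ee_pos: [0.4871, 0.1942, 0.2671]
tcp_rot: [[-0.035, -0.999, -0.01], [-0.999, 0.035, -0.007], [0.008, 0.009, -1.0]]
force: [1.5, -0.6, -2.0]
finger_gap: 0.0113
t 6.35 p [487.1 194.2 267.1] jawyaw 177.99 z [-0.0096 -0.0074 -0.9999] rot fix rx ry [ 0.0074 -0.0096] F [ 1.5 -0.6 -2. ] T [-0.09 -0.2   0.05] gap 11.3 dq 0.885 q6 [ 0.68  0.2   0.13 -0.   -1.51 -0.71]
```

```bash
python3 -m jog '0 0 0 0.007 -0.01 0.119 0;0 0 0 0 0 0 0;0 0 0 0 0 0 0'; python3 st.py;  python3 - <<'E'
from rig import monitor,camera
import numpy as np,cv2
for n in ("wrist","scene","side"):
    s=monitor.observe();c=camera(n);c["pose"]=(s["tcp_rot"],s["ee_pos"])
    cv2.imwrite(f"pics/{n}3.png",c["pixels"]);np.save(f"pics/{n}3.npy",c,allow_pickle=True)
E
python3 st.py
```

```text
time: 6.65
ee_pos: [0.486, 0.1994, 0.2625]
tcp_rot: [[0.094, -0.996, -0.006], [-0.996, -0.094, -0.003], [0.003, 0.006, -1.0]]
force: [-0.1, -0.1, -2.5]
finger_gap: 0.0109
t 6.65 p [486.  199.4 262.5] jawyaw -174.63 z [-0.0062 -0.0034 -1.    ] rot fix rx ry [ 0.0034 -0.0062] F [-0.1 -0.1 -2.5] T [-0.06 -0.03  0.02] gap 10.9 dq 0.01 q6 [ 0.69  0.2   0.12 -0.   -1.49 -0.59]
t 6.8 p [486.4 198.7 263.4] jawyaw -174.63 z [-0.0046 -0.0027 -1.    ] rot fix rx ry [ 0.0027 -0.0046] F [ 0.4 -0.7 -2.2] T [-0.04 -0.03  0.  ] gap 11.0 dq 0.01 q6 [ 0.69  0.2   0.12 -0.   -1.49 -0.59]
```

View pics/wrist3.png

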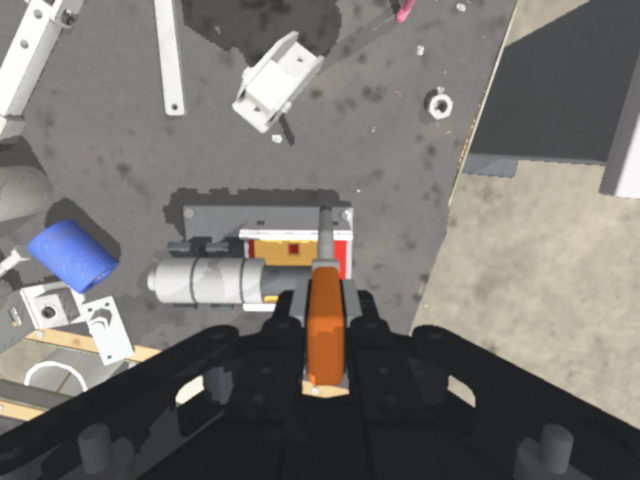

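View pics/side3.png

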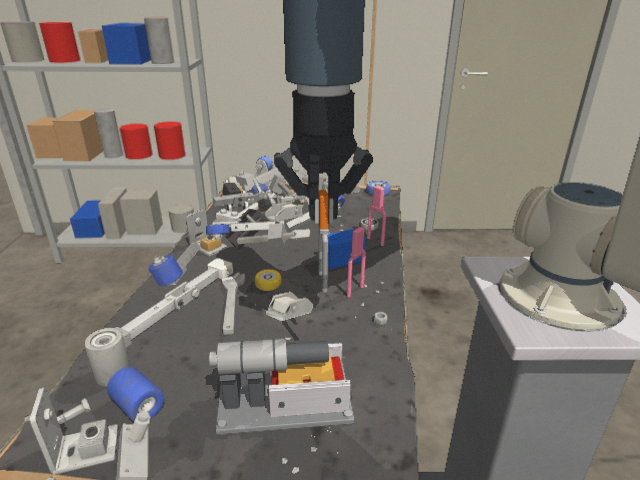

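View pics/scene3.png

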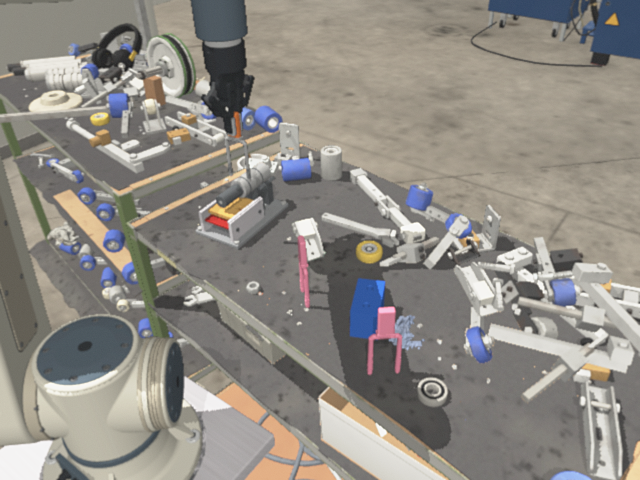

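The U-bolt is held. In the wrist view one plate hole shows at about (293,249), the thin spindle end at (290,285), and the near leg at (326,235). The legs also show in the scene view near (235,160) and the side view near (324,265). Now measuring the stand, the hole and the U-bolt in the hand.

```bash
cat > m5.py <<'E'
from h import *
from scipy.optimize import least_squares
for n in("wrist3","side3","scene3"):
    c=load(n);P,uv=cloud(c,None,c["pose"] if n[0]=="w" else None);P*=1000
    hs=hsv(c)[uv[:,1],uv[:,0]]
    tcp=np.array(c["pose"][1])*1000
    # legs
    L=P[(np.abs(P[:,0]-tcp[0])<15)&(np.abs(P[:,1]-tcp[1])<40)&(P[:,2]>tcp[2]-108)&(P[:,2]<tcp[2]-30)]
    for sgn in(1,-1):
        Q=L[(L[:,1]-tcp[1])*sgn>12]
        for lo,hi in((-108,-85),(-85,-60),(-60,-35)):
            k=(Q[:,2]-tcp[2]>lo)&(Q[:,2]-tcp[2]<hi)
            if k.sum()>8: print(n,"leg",sgn,lo,k.sum(),"x",(np.percentile(Q[k,0],[5,50,95])-tcp[0]).round(1),"y",(np.percentile(Q[k,1],[5,50,95])-tcp[1]).round(1),"zmin",(Q[k,2].min()-tcp[2]).round(1))
    # spindle
    S=P[(P[:,2]>.088*1000)&(P[:,2]<112)&(P[:,0]>440)&(P[:,0]<640)&(P[:,1]>225)&(P[:,1]<310)&(np.hypot(P[:,0]-tcp[0],0)>-1)]
    thin=S[(S[:,0]>492)&(S[:,0]<540)];body=S[(S[:,0]>556)&(S[:,0]<620)]
    def f(p):
        y0,th,z0=p
        return np.concatenate([np.hypot(-(Q[:,0]-508.6)*np.sin(th)+(Q[:,1]-y0)*np.cos(th),Q[:,2]-z0)-r for Q,r in((thin,15),(body,22))])
    r=least_squares(f,[264,.08,85],loss="soft_l1");y0,th,z0=r.x
    D=S[:,:2]-[508.6,y0];a=D@[np.cos(th),np.sin(th)];rad=np.hypot(D@[-np.sin(th),np.cos(th)],S[:,2]-z0)
    b=a[(rad>20)&(rad<24)];t=a[rad<16.5]
    print(n,"spindle y@508.6",round(y0,1),"yaw",round(np.degrees(th),2),"z",round(z0,1),"rms",np.sqrt(np.mean(r.fun**2)).round(2),"bodystart",np.percentile(b,[1,3]).round(1),"thin end",np.percentile(t,[1,3]).round(1),len(thin),len(body))
    # brass plate and hole
    br=(P[:,2]>50)&(P[:,2]<64)&(hs[:,0]>12)&(hs[:,0]<30)&(hs[:,1]>110)&(hs[:,2]>60)&(P[:,0]>450)&(P[:,0]<570)&(P[:,1]>220)&(P[:,1]<310)
    B=P[br][:,:2]-[508.6,y0];a=B@[np.cos(th),np.sin(th)];l=B@[-np.sin(th),np.cos(th)]
    print("   brass along",np.percentile(a,[1,99]).round(1),"lat",np.percentile(l,[1,99]).round(1),"z",np.median(P[br][:,2]).round(1))
E
python3 m5.py
python3 - <<'E'
import cv2
a=cv2.imread('pics/wrist3.png')[195:320,140:370];cv2.imwrite('pics/c3.png',cv2.resize(a,None,fx=3.4,fy=3.4,interpolation=cv2.INTER_NEAREST))
E
```

```text
wrist3 leg -1 -108 31 x [-1.3  2.1  5.4] y [-28.2 -27.7 -25.9] zmin -99.2
wrist3 leg -1 -85 104 x [-1.6  2.4  5.9] y [-28.1 -27.4 -24.7] zmin -84.7
wrist3 leg -1 -60 126 x [-0.8  2.6  6. ] y [-27.7 -27.1 -25. ] zmin -59.9
wrist3 spindle y@508.6 263.0 yaw 5.07 z 84.6 rms 0.9 bodystart [31.3 33.4] thin end [-15.3 -13. ] 1096 3034
   brass along [-19.7  43. ] lat [-32.4  34. ] z 57.6
side3 leg 1 -108 57 x [-6.8 -2.5  0.5] y [24.1 26.4 28.5] zmin -102.1
side3 leg 1 -85 89 x [-6.5 -2.3  0.6] y [24.4 26.6 28.3] zmin -84.9
side3 leg 1 -60 93 x [-6.2 -3.1  0.8] y [24.5 26.6 28.8] zmin -60.0
side3 leg -1 -108 34 x [0.8 2.4 5.4] y [-22.5 -18.8 -17.1] zmin -101.6
side3 leg -1 -85 59 x [1.  3.9 5.5] y [-22.4 -18.7 -16.9] zmin -84.7
side3 leg -1 -60 61 x [1.1 2.8 5.6] y [-22.3 -19.  -16.8] zmin -59.7
side3 spindle y@508.6 264.7 yaw 4.74 z 83.4 rms 1.38 bodystart [31.3 33.3] thin end [-29.1 -27.8] 522 1096
   brass along [-35.9  42.7] lat [-14.9  30.4] z 56.7
scene3 leg 1 -108 27 x [-7.3 -4.  -1.2] y [16.9 19.5 24.5] zmin -100.1
scene3 leg 1 -85 45 x [-7.7 -4.9 -0.7] y [16.8 19.8 22.9] zmin -84.3
scene3 leg 1 -60 45 x [-7.7 -4.5  0.5] y [16.3 19.6 23.3] zmin -59.6
scene3 leg -1 -108 28 x [-3.2 -0.4  2. ] y [-28.8 -26.3 -21.7] zmin -99.6
scene3 leg -1 -85 47 x [-3.3 -0.6  4.2] y [-28.8 -26.3 -22.1] zmin -84.7
scene3 leg -1 -60 47 x [-2.2  0.1  3.2] y [-29.2 -25.9 -20.4] zmin -59.9
scene3 spindle y@508.6 263.2 yaw 4.62 z 85.0 rms 2.24 bodystart [29.2 31. ] thin end [-31.6 -29.9] 209 268
   brass along [-38.1  40.5] lat [-28.   33.5] z 57.7
```

View pics/c3.png

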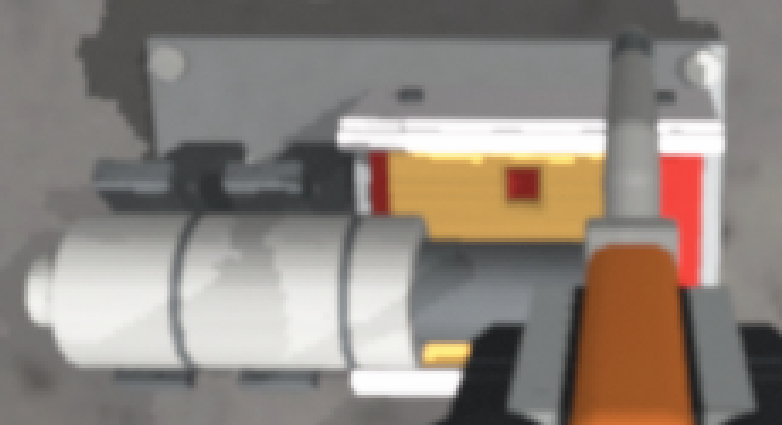

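```bash
cat > m6.py <<'E'
from h import *
def ray(c,u,v,z,pose=None):
    K=c["camera_matrix"];p=np.array([[u,v]],float)
    q=cv2.undistortPoints(p.reshape(1,1,2),K,np.array([c["k1"],0,0,0]))[0,0]
    d=np.array([q[0],q[1],1.0]);
    if pose: H=np.array(c["hand_eye"]);R=np.array(pose[0])@H[:3,:3];o=np.array(pose[0])@H[:3,3]+pose[1]
    else: R=np.array(c["rotation"]);o=np.array(c["position"])
    w=R@d;t=(z-o[2])/w[2];return (o+t*w)*1000
if __name__=="__main__":
  th=np.radians(4.85);o=np.array([509.2,263.4])
  A=lambda p:(np.array([-np.sin(th),np.cos(th)])@(p[:2]-o),-np.array([np.cos(th),np.sin(th)])@(p[:2]-o))
  for n,bx in dict(wrist3=(285,238,303,258),side3=(296,368,318,386)).items():
    c=load(n);H=hsv(c).astype(int);s=H[bx[1]:bx[3],bx[0]:bx[2]]
    hole=((s[...,0]<9)|(s[...,0]>172)|(s[...,2]<0.62*np.median(s[...,2])))
    print(n,"\n",s[...,0][::2,::1]) if 0 else None
    m,lab,st,cen=cv2.connectedComponentsWithStats(hole.astype(np.uint8));
    for i in range(1,m):
        if st[i,4]>8:
            x,y,w,h=st[i,:4];x+=bx[0];y+=bx[1]
            print(n,"blob",x,y,w,h,st[i,4],"stand x,y centre",np.round(A(ray(c,x+w/2-.5,y+h/2-.5,.058,c["pose"] if n[0]=="w" else None)),1), [np.round(A(ray(c,a,b,.058,c["pose"] if n[0]=="w" else None)),1).tolist() for a,b in((x-.5,y-.5),(x+w-.5,y+h-.5))])
E
python3 m6.py
```

```text
wrist3 blob 286 238 17 1 17 stand x,y centre [-35.8  -2.4] [[-36.3, -11.0], [-35.4, 6.3]]
wrist3 blob 289 245 9 8 71 stand x,y centre [-24.6  -3.5] [[-28.9, -8.1], [-20.3, 1.1]]
side3 blob 296 378 22 8 81 stand x,y centre [32.2 -2.8] [[23.0, -17.7], [41.2, 11.9]]
```

```bash
python3 - <<'E'
from m6 import *
th=np.radians(4.85);o=np.array([509.2,263.4])
A=lambda p:np.round([np.array([-np.sin(th),np.cos(th)])@(p[:2]-o),-np.array([np.cos(th),np.sin(th)])@(p[:2]-o)],1)
c=load("side3")
for u,v in((306.1,378.7),(302,379),(310,379),(306,375),(306,382)): print(u,v,A(ray(c,u,v,.058)))
E
python3 - <<'E'
import cv2
a=cv2.imread('pics/side3.png')[360:400,265:355];cv2.imwrite('pics/c4.png',cv2.resize(a,None,fx=8,fy=8,interpolation=cv2.INTER_NEAREST))
E
```

```text
306.1 378.7 [26.8 -2.9]
302 379 [26.8 -8.7]
310 379 [27.9  2.6]
306 375 [19.5 -2.5]
306 382 [33.1 -3.5]
```

View pics/c4.png

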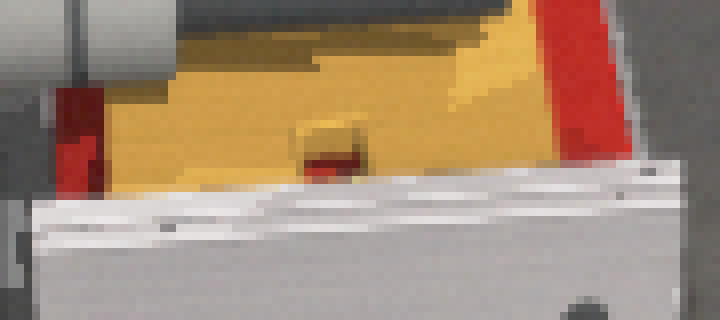

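```bash
python3 -m jog '13 33 -2 0.003 -0.005 -0.009 0;13 32 -2 0 0 0 0;0 0 0 0 0 0 0;0 0 0 0 0 0 0;0 0 0 0 0 0 0'; python3 st.py
```

```text
time: 7.3
ee_pos: [0.5138, 0.2615, 0.2609]
tcp_rot: [[0.071, -0.997, 0.002], [-0.997, -0.071, 0.001], [-0.001, -0.002, -1.0]]
force: [-1.1, 0.5, -2.8]
finger_gap: 0.0109
t 7.3 p [513.8 261.5 260.9] jawyaw -175.91 z [ 0.0023  0.0014 -1.    ] rot fix rx ry [-0.0014  0.0023] F [-1.1  0.5 -2.8] T [-0.04  0.03  0.01] gap 10.9 dq 0.01 q6 [ 0.74  0.3   0.24  0.   -1.51 -0.67]
```

```bash
python3 -m jog '-1.5 2.5 -15 -0.0014 0.0023 0.013 0;0 0 -15 0 0 0 0;0 0 -12 0 0 0 0;0 0 0 0 0 0 0;0 0 0 0 0 0 0'; python3 st.py;  python3 - <<'E'
from rig import monitor,camera
import numpy as np,cv2
for n in ("wrist","scene","side"):
    s=monitor.observe();c=camera(n);c["pose"]=(s["tcp_rot"],s["ee_pos"])
    np.save(f"pics/{n}4.npy",c,allow_pickle=True)
    bx=dict(scene=(140,220,180,300),side=(200,420,200,380),wrist=(180,330,140,400))[n]
    cv2.imwrite(f"pics/{n}4.png",cv2.resize(c["pixels"][bx[0]:bx[1],bx[2]:bx[3]],None,fx=2.7 if n!="scene" else 6,fy=2.7 if n!="scene" else 6))
E
python3 st.py
```

```text
time: 7.8
ee_pos: [0.5124, 0.2597, 0.2211]
tcp_rot: [[0.078, -0.997, 0.004], [-0.997, -0.078, 0.002], [-0.002, -0.004, -1.0]]
force: [0.8, 0.1, -1.2]
finger_gap: 0.0109
t 7.8 p [512.4 259.7 221.1] jawyaw -175.51 z [ 0.0039  0.0021 -1.    ] rot fix rx ry [-0.0021  0.0039] F [ 0.8  0.1 -1.2] T [ 0.03 -0.05  0.04] gap 10.9 dq 0.018 q6 [ 0.74  0.3   0.15  0.   -1.41 -0.66]
t 7.95 p [512.5 260.3 221.1] jawyaw -175.48 z [ 0.0041  0.0028 -1.    ] rot fix rx ry [-0.0028  0.0041] F [-0.3 -0.  -2.5] T [-0.05 -0.01 -0.03] gap 11.3 dq 0.004 q6 [ 0.74  0.3   0.15  0.   -1.41 -0.66]
```

View pics/side4.png

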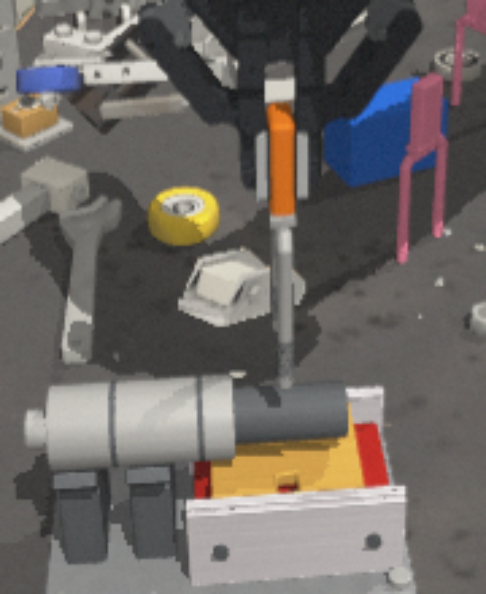

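View pics/scene4.png

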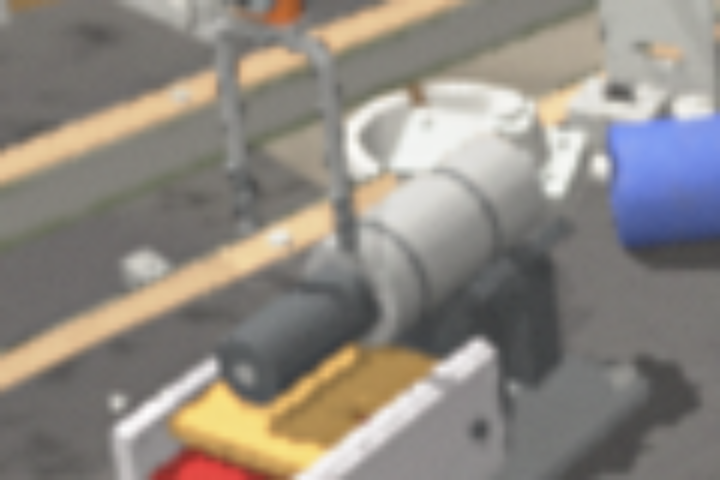

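View pics/wrist4.png

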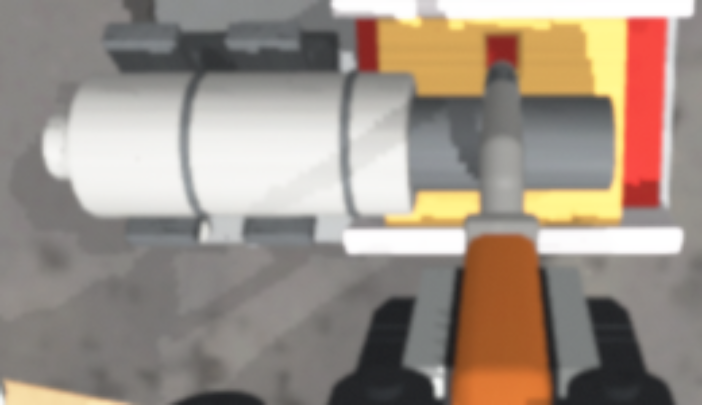

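The views agree: the legs straddle the spindle line. In the wrist crop the near leg tip (503,72) lies right in front of the hole (503,50). Working out the remaining offsets.

```bash
sed -i 's/wrist3/wrist4/;s/side3/side4/;s/scene3/scene4/' m5.py; python3 m5.py | grep -v "^   "
python3 - <<'E'
from m6 import *
c=load("wrist4");p=c["pose"];print(np.round(np.array(p[1])*1000,1))
print("hole", [ray(c,140+u/2.7-.3,180+v/2.7-.3,.058,p).round(1) for u,v in((503,50),(487,36),(519,36),(487,66))])
print("tip at z .12",[ray(c,140+u/2.7-.3,180+v/2.7-.3,.120,p).round(1) for u,v in((503,62),(489,72),(517,72))])
E
```

```text
wrist4 leg -1 -108 33 x [-0.8  2.6  5.9] y [-27.7 -27.2 -25.5] zmin -100.0
wrist4 leg -1 -85 103 x [-1.3  2.6  6.4] y [-27.6 -27.  -24.2] zmin -84.8
wrist4 leg -1 -60 117 x [-0.8  2.6  5.9] y [-27.5 -27.  -24.5] zmin -59.4
wrist4 spindle y@508.6 262.9 yaw 4.85 z 84.4 rms 0.86 bodystart [31.6 33.6] thin end [-28.5 -27.5] 1633 4326
side4 leg 1 -108 57 x [-5.7 -1.7  1.1] y [24.8 27.4 29. ] zmin -100.8
side4 leg 1 -85 99 x [-5.8 -1.9  2.3] y [24.  27.4 29.2] zmin -84.7
side4 leg 1 -60 103 x [-6.  -2.1  1.9] y [23.6 27.  28.7] zmin -58.8
side4 leg -1 -108 22 x [3.  4.5 6. ] y [-21.  -18.6 -17.3] zmin -101.0
side4 leg -1 -85 29 x [4.1 5.5 5.8] y [-21.7 -19.5 -17.3] zmin -84.8
side4 leg -1 -60 28 x [3.8 4.1 5.5] y [-21.4 -19.5 -17.7] zmin -60.0
side4 spindle y@508.6 264.9 yaw 4.57 z 83.4 rms 1.4 bodystart [31.2 33.2] thin end [-29.1 -28. ] 513 1102
scene4 leg 1 -108 21 x [-6.7 -3.1  0.7] y [17.1 19.9 25.6] zmin -99.1
scene4 leg 1 -85 39 x [-7.5 -4.3  0.8] y [16.5 19.9 23.1] zmin -84.5
scene4 leg 1 -60 40 x [-6.8 -3.9  0.3] y [16.8 19.3 24. ] zmin -59.6
scene4 leg -1 -108 23 x [-1.9  0.3  5.1] y [-29.4 -25.4 -21.9] zmin -99.9
scene4 leg -1 -85 42 x [-2.7  0.4  4.5] y [-28.6 -25.4 -21.6] zmin -84.7
scene4 leg -1 -60 41 x [-2.6 -0.4  4.6] y [-29.2 -26.4 -21.7] zmin -59.7
scene4 spindle y@508.6 262.4 yaw 5.46 z 85.0 rms 2.0 bodystart [28.9 31.8] thin end [-31.5 -30.6] 195 309
[512.4 259.7 221.1]
hole [array([514.5, 239.3,  58. ]), array([520. , 235.2,  58. ]), array([509.7, 234.4,  58. ]), array([519.3, 245. ,  58. ])]
tip at z .12 [array([514.9, 233.2, 120. ]), array([518.4, 236.1, 120. ]), array([511.1, 235.6, 120. ])]
```

```bash
python3 -m jog '-0.5 3.4 0 -0.003 0.004 0.006 0;0 0 0 0 0 0 0;0 0 0 0 0 0 0'; python3 st.py
```

```text
time: 8.25
ee_pos: [0.5125, 0.2643, 0.2225]
tcp_rot: [[0.085, -0.996, 0.002], [-0.996, -0.085, 0.001], [-0.001, -0.002, -1.0]]
force: [0.5, -0.5, -1.8]
finger_gap: 0.0109
t 8.25 p [512.5 264.3 222.5] jawyaw -175.11 z [ 0.0017  0.001  -1.    ] rot fix rx ry [-0.001   0.0017] F [ 0.5 -0.5 -1.8] T [-0.02 -0.01 -0.01] gap 10.9 dq 0.008 q6 [ 0.75  0.31  0.16  0.   -1.42 -0.66]
```

```bash
python3 -m jog '0 0 -10 -0.001 0.002 0 0;0 0 -10 0 0.001 0 0;0 0 -10 0 0.001 0 0;0 0 0 0 0 0 0' ; python3 st.py
```

```text
time: 8.65
ee_pos: [0.5119, 0.2643, 0.189]
tcp_rot: [[0.085, -0.996, -0.004], [-0.996, -0.085, -0.001], [0.0, 0.004, -1.0]]
force: [-0.0, 0.0, -2.8]
finger_gap: 0.0111
t 8.65 p [511.9 264.3 189. ] jawyaw -175.11 z [-4.2e-03 -6.0e-04 -1.0e+00] rot fix rx ry [ 0.0006 -0.0042] F [-0.   0.  -2.8] T [-0.02 -0.   -0.02] gap 11.1 dq 0.014 q6 [ 0.75  0.32  0.1  -0.   -1.35 -0.66]
```

```bash
python3 -m jog '0.3 -0.5 -8 0 -0.004 0 0;0 0 -8 0 0 0 0;0 0 -4 0 0.001 0 0;0 0 0 0 0 0 0;0 0 0 0 0 0 0' ; python3 st.py
```

```text
time: 9.15
ee_pos: [0.5122, 0.2634, 0.1667]
tcp_rot: [[0.085, -0.996, -0.001], [-0.996, -0.085, -0.002], [0.001, 0.001, -1.0]]
force: [-0.5, -0.1, -2.2]
finger_gap: 0.0111
t 9.15 p [512.2 263.4 166.7] jawyaw -175.11 z [-0.0014 -0.0016 -1.    ] rot fix rx ry [ 0.0016 -0.0014] F [-0.5 -0.1 -2.2] T [-0.02 -0.    0.  ] gap 11.1 dq 0.004 q6 [ 0.75  0.33  0.05  0.   -1.29 -0.66]
```

```bash
python3 -m jog '0 0 -3 0.001 -0.001 0 0;0 0 -2 0 0 0 0;0 0 -2 0 0 0 0;0 0 -2 0 0 0 0' ; python3 st.py
```

```text
time: 9.55
ee_pos: [0.5128, 0.2638, 0.1583]
tcp_rot: [[0.085, -0.996, 0.002], [-0.996, -0.085, 0.001], [-0.001, -0.002, -1.0]]
force: [-0.2, -0.4, -2.5]
finger_gap: 0.0112
t 9.55 p [512.8 263.8 158.3] jawyaw -175.1 z [ 0.0018  0.001  -1.    ] rot fix rx ry [-0.001   0.0018] F [-0.2 -0.4 -2.5] T [-0.04 -0.02  0.01] gap 11.2 dq 0.051 q6 [ 0.75  0.34  0.03  0.   -1.27 -0.66]
```

```bash
python3 -m jog '-0.4 0 -1.5 -0.001 0.002 0 0;0 0 -1.5 0 0 0 0;0 0 -1 0 0 0 0' ; python3 st.py
```

```text
time: 9.85
ee_pos: [0.5123, 0.2638, 0.1538]
tcp_rot: [[0.085, -0.996, -0.001], [-0.996, -0.085, -0.0], [0.0, 0.001, -1.0]]
force: [-1.2, 0.5, -2.1]
finger_gap: 0.011
t 9.85 p [512.3 263.8 153.8] jawyaw -175.1 z [-5.e-04 -2.e-04 -1.e+00] rot fix rx ry [ 0.0002 -0.0005] F [-1.2  0.5 -2.1] T [0.03 0.02 0.05] gap 11.0 dq 0.024 q6 [ 0.75  0.34  0.03 -0.   -1.26 -0.66]
```

```bash
python3 -m jog '0 0 -2 0 0 0 0;0 0 -2 0 0 0 0;0 0 -1.5 0 0 0 0' ; python3 st.py;python3 - <<'E'
from rig import monitor,camera
import numpy as np,cv2
for n in ("wrist","side"):
    c=camera(n)
    bx=dict(side=(200,420,200,380),wrist=(150,330,140,400))[n]
    cv2.imwrite(f"pics/{n}5.png",cv2.resize(c["pixels"][bx[0]:bx[1],bx[2]:bx[3]],None,fx=2.7,fy=2.7))
E
python3 st.py
```

```text
time: 10.15
ee_pos: [0.5124, 0.2639, 0.1479]
tcp_rot: [[0.085, -0.996, -0.0], [-0.996, -0.085, -0.0], [0.0, 0.0, -1.0]]
force: [-0.8, 0.1, -2.4]
finger_gap: 0.0108
t 10.15 p [512.4 263.9 147.9] jawyaw -175.1 z [-3.e-04 -1.e-04 -1.e+00] rot fix rx ry [ 0.0001 -0.0003] F [-0.8  0.1 -2.4] T [ 0.04 -0.04  0.05] gap 10.8 dq 0.037 q6 [ 0.75  0.34  0.02 -0.   -1.25 -0.66]
t 10.25 p [512.3 263.8 147.8] jawyaw -175.1 z [-7.e-04 -3.e-04 -1.e+00] rot fix rx ry [ 0.0003 -0.0007] F [ 0.2  1.2 -2.4] T [-0.02  0.02  0.01] gap 11.0 dq 0.006 q6 [ 0.75  0.34  0.02 -0.   -1.25 -0.66]
```

View pics/side5.png

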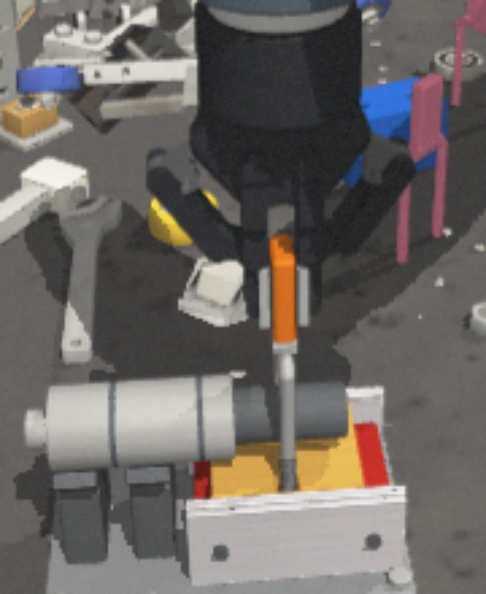

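View pics/wrist5.png

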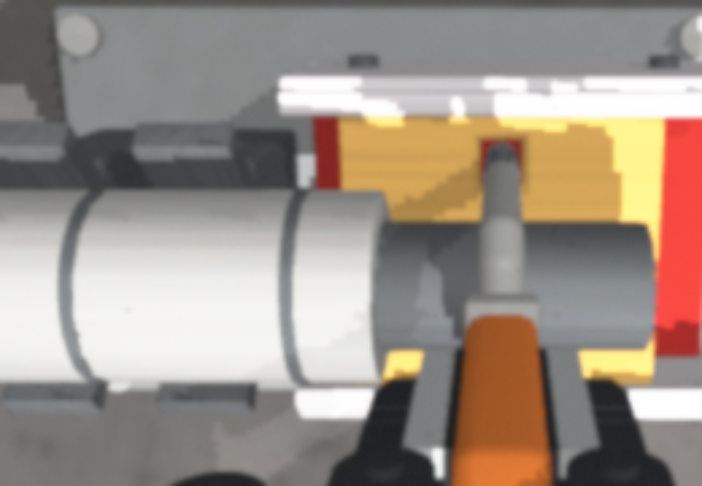

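The wrist crop shows the near leg inside the hole, with the tip at (501,150) and the hole rim from 480 to 524. No contact force so far, so I'm carrying on down toward the strap.

```bash
python3 -m jog '0 0 -2 0 0 0 0;0 0 -1.5 0 0 0 0;0 0 -1.5 0 0 0 0' ; python3 st.py; python3 -m jog '0 0 -1.5 0 0 0 0;0 0 -1.5 0 0 0 0' ; python3 st.py
```

```text
time: 10.55
ee_pos: [0.5127, 0.2639, 0.1433]
tcp_rot: [[0.086, -0.996, 0.001], [-0.996, -0.086, 0.0], [-0.0, -0.001, -1.0]]
force: [-1.0, -1.2, 5.5]
finger_gap: 0.0111
t 10.55 p [512.7 263.9 143.3] jawyaw -175.09 z [ 7.e-04  1.e-04 -1.e+00] rot fix rx ry [-0.0001  0.0007] F [-1.  -1.2  5.5] T [-0.04  0.98 -0.01] gap 11.1 dq 0.023 q6 [ 0.75  0.35  0.01  0.   -1.23 -0.66]
time: 10.75
ee_pos: [0.5128, 0.264, 0.1423]
tcp_rot: [[0.086, -0.996, 0.002], [-0.996, -0.086, 0.001], [-0.0, -0.002, -1.0]]
force: [-3.5, -0.8, 5.9]
finger_gap: 0.011
t 10.75 p [512.8 264.  142.3] jawyaw -175.06 z [ 2.e-03  6.e-04 -1.e+00] rot fix rx ry [-0.0006  0.002 ] F [-3.5 -0.8  5.9] T [-0.28  1.49  0.05] gap 11.0 dq 0.02 q6 [ 0.75  0.35  0.01  0.   -1.23 -0.66]
```

```bash
python3 -m jog '-0.8 0 -2.5 0 0.002 0 0;-0.3 0 -2.5 0 0.001 0 0;-0.3 0 -2.5 0 0.001 0 0' ; python3 st.py
```

```text
time: 11.05
ee_pos: [0.5125, 0.2639, 0.139]
tcp_rot: [[0.087, -0.996, 0.003], [-0.996, -0.087, 0.002], [-0.002, -0.003, -1.0]]
force: [-2.8, -0.3, 5.6]
finger_gap: 0.0113
t 11.05 p [512.5 263.9 139. ] jawyaw -175.0 z [ 0.0032  0.0018 -1.    ] rot fix rx ry [-0.0018  0.0032] F [-2.8 -0.3  5.6] T [-0.36  1.2  -0.02] gap 11.3 dq 0.035 q6 [ 0.75  0.35 -0.    0.   -1.22 -0.66]
```

```bash
python3 -m jog '-0.8 0 -3 -0.002 0.004 0 0;-0.5 0 -3 -0.001 0.002 0 0;-0.5 0 -3 0 0.002 0 0;-0.5 0 -3 0 0.002 0 0' ; python3 st.py
```

```text
time: 11.45
ee_pos: [0.5126, 0.264, 0.1331]
tcp_rot: [[0.088, -0.996, 0.002], [-0.996, -0.088, 0.001], [-0.001, -0.002, -1.0]]
force: [-1.8, -0.9, 4.9]
finger_gap: 0.0114
t 11.45 p [512.6 264.  133.1] jawyaw -174.93 z [ 1.7e-03  9.0e-04 -1.0e+00] rot fix rx ry [-0.0009  0.0017] F [-1.8 -0.9  4.9] T [-0.47  0.91 -0.05] gap 11.4 dq 0.038 q6 [ 0.75  0.35 -0.01  0.   -1.21 -0.66]
```

```bash
python3 -m jog '-0.8 0 -3 -0.001 0.003 0 0;-0.5 0 -3 0 0.002 0 0;-0.5 0 -3 0 0.002 0 0;-0.5 0 -3 0 0.002 0 0' ; python3 st.py;  python3 -m jog '-0.5 0 -2 -0.001 0.002 0 0;-0.3 0 -2 0 0.002 0 0' ; python3 st.py
```

```text
time: 11.85
ee_pos: [0.5127, 0.2639, 0.1269]
tcp_rot: [[0.089, -0.996, 0.001], [-0.996, -0.089, 0.002], [-0.002, -0.001, -1.0]]
force: [-2.6, -0.9, 5.1]
finger_gap: 0.0115
t 11.85 p [512.7 263.9 126.9] jawyaw -174.88 z [ 9.0e-04  1.7e-03 -1.0e+00] rot fix rx ry [-0.0017  0.0009] F [-2.6 -0.9  5.1] T [-0.46  0.92 -0.08] gap 11.5 dq 0.037 q6 [ 0.75  0.36 -0.02 -0.   -1.19 -0.66]
time: 12.05
ee_pos: [0.5128, 0.264, 0.1256]
tcp_rot: [[0.09, -0.996, 0.0], [-0.996, -0.09, 0.002], [-0.002, -0.0, -1.0]]
force: [-2.4, -1.5, 5.4]
finger_gap: 0.011
t 12.05 p [512.8 264.  125.6] jawyaw -174.86 z [ 3.0e-04  1.7e-03 -1.0e+00] rot fix rx ry [-0.0017  0.0003] F [-2.4 -1.5  5.4] T [-0.41  1.05 -0.08] gap 11.0 dq 0.013 q6 [ 0.75  0.36 -0.02 -0.   -1.19 -0.66]
```

```bash
python3 -m jog '-0.7 0 -3 -0.001 0.001 0 0;-0.5 0 -3 -0.001 0.001 0 0;-0.5 0 -2.5 0 0.001 0 0' ; python3 st.py;  python3 -m jog '-0.5 0 -2 -0.001 0.001 0 0;-0.3 0 -2 0 0.001 0 0' ; python3 st.py
```

```text
time: 12.35
ee_pos: [0.5126, 0.264, 0.1213]
tcp_rot: [[0.09, -0.996, 0.003], [-0.996, -0.09, 0.001], [-0.001, -0.003, -1.0]]
force: [-2.1, -0.8, 5.2]
finger_gap: 0.0113
t 12.35 p [512.6 264.  121.3] jawyaw -174.83 z [ 0.0027  0.0011 -1.    ] rot fix rx ry [-0.0011  0.0027] F [-2.1 -0.8  5.2] T [-0.47  1.01 -0.16] gap 11.3 dq 0.036 q6 [ 0.75  0.36 -0.03  0.   -1.18 -0.66]
time: 12.55
ee_pos: [0.5125, 0.264, 0.1199]
tcp_rot: [[0.09, -0.996, 0.004], [-0.996, -0.09, 0.001], [-0.001, -0.004, -1.0]]
force: [-2.5, -1.3, 5.0]
finger_gap: 0.0111
t 12.55 p [512.5 264.  119.9] jawyaw -174.81 z [ 3.7e-03  9.0e-04 -1.0e+00] rot fix rx ry [-0.0009  0.0037] F [-2.5 -1.3  5. ] T [-0.35  1.16 -0.09] gap 11.1 dq 0.023 q6 [ 0.75  0.36 -0.03  0.   -1.17 -0.66]
```

```bash
python3 -m jog '-0.5 0 -2 -0.001 0.004 0 0;-0.3 0 -2 0 0.001 0 0' ; python3 st.py;  python3 -m jog '-0.3 0 -2 0 0.001 0 0' ; python3 st.py
```

```text
time: 12.75
ee_pos: [0.5127, 0.264, 0.1186]
tcp_rot: [[0.091, -0.996, 0.002], [-0.996, -0.091, 0.001], [-0.001, -0.002, -1.0]]
force: [-2.4, -1.2, 5.3]
finger_gap: 0.0109
t 12.75 p [512.7 264.  118.6] jawyaw -174.79 z [ 2.1e-03  7.0e-04 -1.0e+00] rot fix rx ry [-0.0007  0.0021] F [-2.4 -1.2  5.3] T [-0.38  1.24 -0.13] gap 10.9 dq 0.024 q6 [ 0.75  0.36 -0.03  0.   -1.17 -0.66]
time: 12.85
ee_pos: [0.5127, 0.264, 0.1183]
tcp_rot: [[0.091, -0.996, 0.003], [-0.996, -0.091, 0.001], [-0.001, -0.003, -1.0]]
force: [-4.0, -1.0, 10.1]
finger_gap: 0.0111
t 12.85 p [512.7 264.  118.3] jawyaw -174.77 z [ 0.0027  0.0011 -1.    ] rot fix rx ry [-0.0011  0.0027] F [-4.  -1.  10.1] T [-0.44  1.87 -0.14] gap 11.1 dq 0.013 q6 [ 0.75  0.36 -0.03  0.   -1.17 -0.66]
```

```bash
python3 -m jog '-0.3 0 -2 0 0.001 0 0' ; python3 st.py
python3 - <<'E'
from rig import camera
import cv2
for n in ("wrist","side","scene"):
    c=camera(n)
    bx=dict(side=(200,420,200,380),wrist=(150,330,140,400),scene=(120,230,180,300))[n]
    cv2.imwrite(f"pics/{n}6.png",cv2.resize(c["pixels"][bx[0]:bx[1],bx[2]:bx[3]],None,fx=2.7,fy=2.7) if n!="scene" else cv2.resize(c["pixels"][bx[0]:bx[1],bx[2]:bx[3]],None,fx=5,fy=5))
E
```

```text
time: 12.95
ee_pos: [0.5127, 0.264, 0.1183]
tcp_rot: [[0.091, -0.996, 0.003], [-0.996, -0.091, 0.002], [-0.001, -0.004, -1.0]]
force: [-4.7, -0.2, 11.2]
finger_gap: 0.0109
t 12.95 p [512.7 264.  118.3] jawyaw -174.76 z [ 0.0035  0.0016 -1.    ] rot fix rx ry [-0.0016  0.0035] F [-4.7 -0.2 11.2] T [-0.52  2.05 -0.14] gap 10.9 dq 0.013 q6 [ 0.75  0.36 -0.03  0.   -1.17 -0.66]
```

View pics/side6.png

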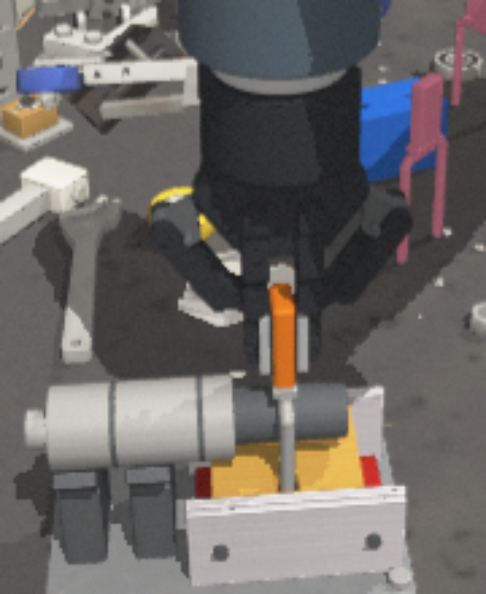

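View pics/scene6.png

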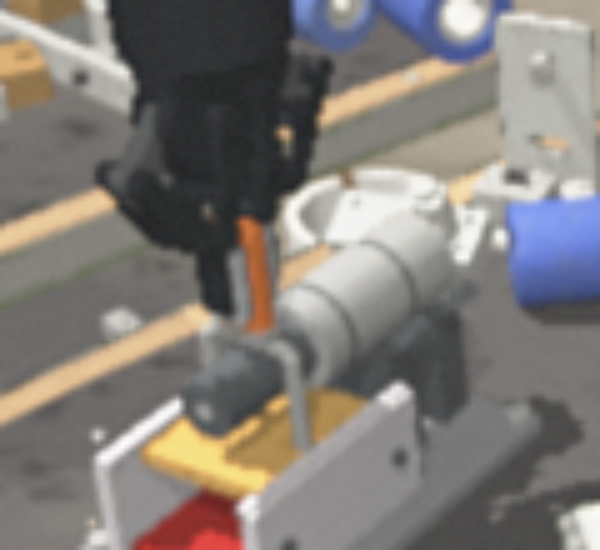

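Home: z stopped at 118.3 mm while the upward force rose, and both views show the crown resting on the black end (side crop (285,390), scene crop (270,335)). Releasing.

```bash
python3 -m jog '0 0 0 0 0 0 0.15;0 0 0 0 0 0 0.3;0 0 0 0 0 0 0.35;0 0 0 0 0 0 0.4' 40; python3 st.py; python3 -m jog '0 0 10 0 0 0 0.4;0 0 20 0 0 0 0.4;0 0 30 0 0 0 0.4;0 0 30 0 0 0 0.4;0 0 30 0 0 0 0.4;0 0 0 0 0 0 0.4;0 0 0 0 0 0 0.4'; python3 st.py
python3 - <<'E'
from rig import camera,monitor
import cv2,numpy as np
for n in ("wrist","side","scene"):
    s=monitor.observe();c=camera(n);c["pose"]=(s["tcp_rot"],s["ee_pos"]);np.save(f"pics/{n}7.npy",c,allow_pickle=True)
    bx=dict(side=(200,420,200,380),wrist=(150,330,140,400),scene=(120,230,180,300))[n]
    cv2.imwrite(f"pics/{n}7.png",cv2.resize(c["pixels"][bx[0]:bx[1],bx[2]:bx[3]],None,fx=2.7,fy=2.7) if n!="scene" else cv2.resize(c["pixels"][bx[0]:bx[1],bx[2]:bx[3]],None,fx=5,fy=5))
E
python3 - <<'E'
from h import *
for n in("wrist7","side7","scene7"):
    c=load(n);P,uv=cloud(c,None,c["pose"] if n[0]=="w" else None);P*=1000;h=hsv(c)[uv[:,1],uv[:,0]]
    k=(abs(P[:,0]-512)<25)&(abs(P[:,1]-264)<25)&(P[:,2]>95)&(P[:,2]<180)&(h[:,0]>6)&(h[:,0]<17)&(h[:,1]>140)
    Q=P[k];print(n,k.sum(),"z",np.percentile(Q[:,2],[1,50,99]).round(1),"xy",Q.mean(0).round(1))
E
```

```text
time: 13.5
ee_pos: [0.5138, 0.2645, 0.1194]
tcp_rot: [[0.092, -0.996, 0.007], [-0.996, -0.092, 0.003], [-0.003, -0.007, -1.0]]
force: [-0.3, -1.0, 0.1]
finger_gap: 0.034
t 13.5 p [513.8 264.5 119.4] jawyaw -174.74 z [ 0.0065  0.0034 -1.    ] rot fix rx ry [-0.0034  0.0065] F [-0.3 -1.   0.1] T [-0.03 -0.01 -0.02] gap 34.0 dq 0.002 q6 [ 0.75  0.36 -0.03  0.   -1.17 -0.66]
time: 14.2
ee_pos: [0.5132, 0.2634, 0.2469]
tcp_rot: [[0.092, -0.996, 0.007], [-0.996, -0.092, 0.002], [-0.002, -0.007, -1.0]]
force: [-0.3, -0.2, -0.9]
finger_gap: 0.0342
t 14.2 p [513.2 263.4 246.9] jawyaw -174.75 z [ 0.0071  0.0023 -1.    ] rot fix rx ry [-0.0023  0.0071] F [-0.3 -0.2 -0.9] T [-0.05  0.1   0.07] gap 34.2 dq 0.051 q6 [ 0.75  0.3   0.21  0.   -1.47 -0.66]
wrist7 337 z [118.6 158.1 161.9] xy [515.  254.8 150.7]
side7 333 z [112.4 144.6 161.2] xy [512.  274.  142.5]
scene7 226 z [113.9 140.2 163. ] xy [508.6 259.5 140.4]
```

View pics/side7.png

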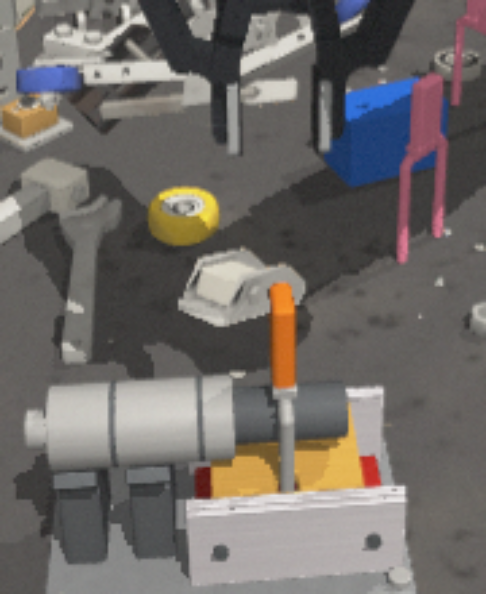

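View pics/scene7.png

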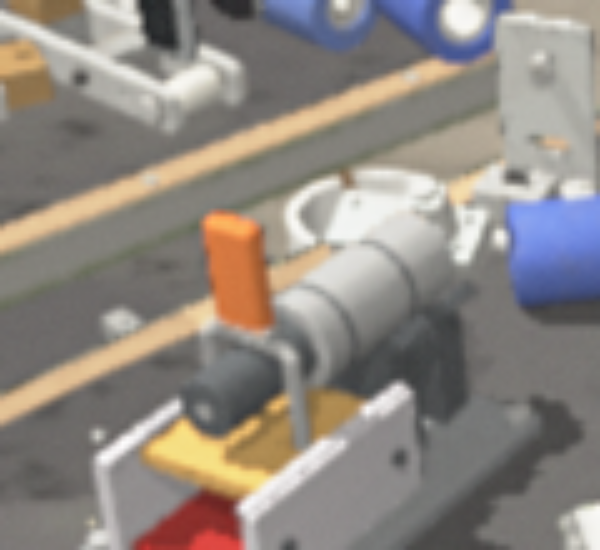

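View pics/wrist7.png

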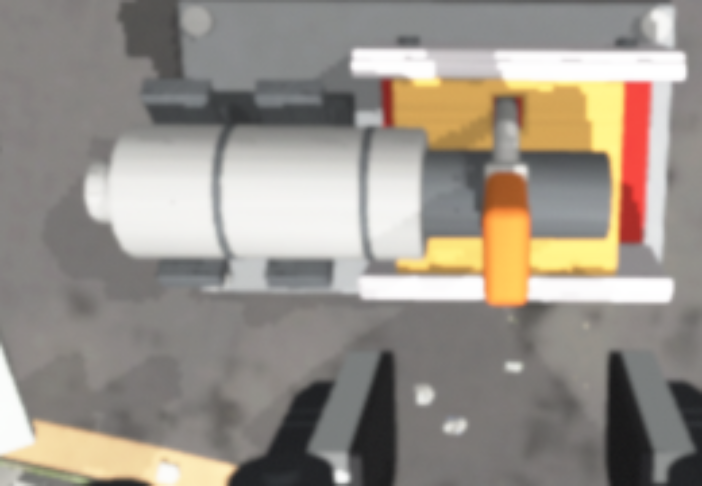

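The U-bolt stands home on its own. The lug top reads 161–163 mm against 162 expected, and the jaws are clear. Handing in.

```bash
python3 -c "
from rig import job;print(job.close_job())"
```

```text
the job is handed in; nothing more can be done
None
```

The U-bolt is home. Both legs are round the spindle's thin black end and through the plate's holes, and the crown sits on the spindle. The gripper let go and backed off about 130 mm, and I handed the job in at about 14.5 s of the 67 s allowed.

- **Finding the holes:** one hole showed in the wrist and side pictures, about 3 mm along −y from mid-range. I lowered straight onto that instead of dragging the tips. The tips went past the plate top with no change in force, and the wrist picture showed the near leg in its hole. The far hole was hidden from view.
- **Pushing home:** the strap took load at about 43 mm tip height, as stated, and gave way at about 8 N. The crown met the spindle at 118.3 mm TCP height, where the motion stopped and the push rose to about 13 N. I never read a force near 30 N. There was a steady side load of 2–5 N along the spindle, probably a leg rubbing a hole edge.
- **Last checks:** the lug top read 161–163 mm in all three cameras, against 162 expected, and the legs were still through the plate after release. The cameras disagreed by up to 2 mm on the spindle's sideways position, so I steered by the U-bolt and spindle seen in the same picture. I saw nothing else disturbed in the pictures, but did not measure the nut, bearing or wheel again.

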